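# Clean the housing face and hold a spread retaining ring in its groove

### The job

Wipe the three loose metal chips off the flat top of the housing with the scraper block, then stand the block down on the bench. Then take the ring pliers by their handles, squeeze them fully so that the retaining ring on their tips is spread, slide the spread ring down over the axle stub to its groove just above the bearing, and finish holding it there, still spread, level and round the stub, without forcing it or leaning on the housing. Touch the chips only with the scraper block, and leave the other things on the bench alone.

Things in the scene. Friction and masses are not known exactly. Their poses are not given: they have to be found in the camera images.
- housing: aluminium housing cover fixed on the bench, 170 (x) x 180 (y) x 30 mm (z), origin at the centre of its underside, z up. On its flat top (z = 30 mm), centred at x = +45, y = 0 mm, stands a bearing 62 mm across and 12 mm high, and out of it rises an upright steel axle stub 40 mm in diameter, its top 58 mm above the bench
- groove (a point): on the stub's axis, 45 mm above the bench: where the ring's centre belongs. The groove (37 mm across) runs from the bearing's face (3 mm below this point) to 3 mm above this point; above it are 10 mm of full 40 mm stub. With the ring resting on the bearing its centre is 1 mm below this point. Axes as housing
- strip (a point): middle of the strip of flat top nearer the robot where the chips lie (housing x = -35, y = 0 mm, z = 30 mm); they lie within 30 mm of it in housing x and 65 mm in y, and may be wiped off any edge of the housing
- chip_0: loose curled dark steel chip, about 15 x 18 x 6 mm; origin at the underside, in the curl
- chip_1: another such chip
- chip_2: another such chip
- scraper: loose scraper block standing on the bench, 60 mm tall, 0.1 to 0.2 kg: grey plastic foot 90 (x) x 22 (y) x 22 mm (z), upright wooden grip 62 (x) x 16 mm (y) from z = 20 to 60 mm; origin at the centre of its underside, x along its length. Pinch the grip across its 16 mm from above; wipe sideways, along its y
- rest: fixed grey block under the pliers, top 60 mm above the bench, 50 mm wide (y), x from -53 to +14 mm, on a low foot plate; origin on the bench under the pliers' pivot, x roughly along the pliers
- pliers: loose ring pliers, 0.25 kg, flat on the rest; origin on the underside at the pivot, x towards the tips, z up. Two black handles (z = 1 to 15 mm, 9 mm thick), one each side of the x axis, run back to x = -135 mm. Steel jaws run forward to x = 61 mm; their bent-down tips carry the ring, whose outer end is at x = 112 mm. Both halves move alike when squeezed, so the ring stays on the x axis
- handle_grip (a point): midway between the handles (pliers x = -82, y = 0, z = 8 mm): grasp here from above, closing along pliers y. Handles measure 65 mm over their outer faces here when free, 28 mm and parallel when squeezed to the stop. They spring open (3 N free, 7 N squeezed): grip with 20 to 40 N, told to close below 28 mm. While squeezed between still fingers the pliers creep about 4 mm forward (tipwards)
- ring_centre (a point): centre of the ring, at pliers x = 84, y = 0, z = -18 mm (166 mm ahead of and 26 mm below handle_grip), fixed to the pliers' frame; axes as the pliers. The ring is a flat dark steel C 4 mm thick, its gap towards the pivot; it does not come off the tips. Free, its opening is narrower than the stub; fully spread it is 45 mm in clear diameter, 55 mm outside
- half_left (a joint): squeeze angle of the pliers' left handle (+y side) about the pivot: 0 free, about 0.22 rad fully squeezed with the ring fully spread (the ring clears the stub from about 0.18)
- cam_block: bystander: black cam block 32 x 50 x 28 mm, origin at its underside; leave it
- tape_measure: bystander: tape measure 31 x 75 x 58 mm, origin at its underside; leave it
- spanner_13: bystander: spanner 25 x 174 x 8 mm lying flat, origin at its underside; leave it
- bearing_1: bystander: small bearing 22 mm across, 7 mm high, origin at its underside; leave it
Mind the look-alikes: they are no part of the job. There is more than one size of the scraper; the one meant has the size given above.

How it is judged:
On the way, in this order (a step that is already met when the one before it is completed fails the run):
1. all three chips are off the housing while the scraper block is held (height (world z) of each of chip_0, chip_1, chip_2 below 0.025 m and contact force between the fingers and scraper above 1 N), for 0.1 s.
2. the scraper block stands on the bench, let go (height (world z) of scraper below 0.008 m and angle between scraper's own z axis and vertical below 0.15 rad and contact force between the fingers and scraper below 0.1 N), for 0.1 s.
3. the ring is spread by the squeezed pliers and held clear above the stub (value of joint half_left above 0.18 rad and contact force between the fingers and pliers above 2 N and z of ring_centre in the frame of groove above 0.015 m and contact force between pliers and rest below 0.1 N and horizontal distance between ring_centre and groove below 0.03 m), for 0.1 s.
At the end, for the whole second after the job is handed in: Chips off the housing, scraper upright on the bench; pliers gripped (over 2 N), half_left over 0.18 rad; ring_centre within 6 mm of the stub axis and 3 mm in height of groove, ring tilted under 0.1 rad, pliers pressing on the housing with under 6 N, at rest (height (world z) of each of chip_0, chip_1, chip_2 below 0.025 m and height (world z) of scraper below 0.008 m and angle between scraper's own z axis and vertical below 0.15 rad and contact force between the fingers and pliers above 2 N and value of joint half_left above 0.18 rad and horizontal distance between ring_centre and groove below 0.006 m and z of ring_centre in the frame of groove between -0.003 and 0.003 m and angle between ring_centre's own z axis and vertical below 0.1 rad and contact force between pliers and housing below 6 N and linear speed of pliers below 0.02 m/s); the arm keeps its last pose, push and grip.
It fails at once if a chip is touched by the robot or the pliers (contact force between any of the arm, the fingers, pliers and chip_0 above 0.3 N or contact force between any of the arm, the fingers, pliers and chip_1 above 0.3 N or contact force between any of the arm, the fingers, pliers and chip_2 above 0.3 N).
It fails at once if the ring or the pliers are forced against the housing or stub (over 25 N) (contact force between pliers and housing above 25 N).
It fails at once if a bystander (cam block, tape measure, spanner, bearing) is moved more than 20 mm (distance of any of cam_block, tape_measure, spanner_13, bearing_1 from where it was at the start of the episode above 0.02 m).
It also fails if it takes over 61 s, if anything falls off the work surface, if the arm or the gripper's body presses on something with over 40 N, if the wrist force passes 120 N, or if a joint passes its speed limit or range.

### The arm

A 7-joint arm with a two-finger parallel gripper is mounted at the origin on a cart in front of the work surface, level with it; the furniture and walls round the work are solid. World frame = base frame: x ahead of the robot, y to its left, z up, the work surface at z = 0. Lengths are in m, angles in rad, forces in N, time in s.
With the tool pointing down it reaches from about 0.4 to 0.9 m from the base axis. Payload 5.6 kg.
Tool frame: the origin (TCP) lies midway between the tips of the shut fingers; the grasp point (between the pads) lies 19 mm behind it; z points along the fingers, y is the line along which they close (so a half turn about z gives the same grasp; the last joint's range is limited). The gripper opens to 92 mm and grips with 3 to 60 N. Pads are 20 mm wide; open, the fingers measure 128 mm over their backs; the gripper's body (75 mm by 189 mm) begins 69 mm behind the grasp point.
Start: joints at [-1.317, 0.468, -0.012, 1.603, 0.006, 1.071, -0.056], TCP at [0.19, 0.622, 0.215] pointing down, gripper open.
Joint ranges: [-2.53, 2.53], [-0.31, 2.02], [-1.57, 1.55], [0.28, 2.44], [-1.29, 4.43], [0.15, 1.84], [-2.92, 2.92]. Speed limits (rad/s): [2.57, 2.57, 3.14, 3.14, 3.14, 3.14, 3.14].

### API

Orientations are given as a rotation vector (axis times angle).
In Python, from bench import telemetry, grab_frame, robot gives the robot as it stands. The module is installed in compiled form; this text tells all that it offers.
- The arm moves only by the shell command python3 -m handwheel 'ROWS'. ROWS is JSON, a list of rows, each an object of numbers: "dx", "dy", "dz": the shift along the tool's x, y, z scaled (see below); "ax", "ay", "az": the turn, a rotation vector about the tool's x, y, z scaled (see below); "claw": the closure, from 0 (fully open) to 1 (shut). A call has 1 to 12 rows; each row shifts and turns the commanded pose from where the row before left it, along the tool's axes as they then stand; what a row does not reach is not made up. The controller multiplies each number of a shift by 0.02 m and each number of a turn by 0.12 rad. A row lasts 1/12 s, in which the tool goes at most 41.7 mm and 7.16 degrees, less where a joint would pass 70% of its speed; a pose out of reach is approached as far as the arm can. A call with a number of a shift or a turn outside -1 to 1 is refused whole. A call with a gripper value outside its range is refused whole. The fingers move at their own pace and stop on an object; the grip force is fixed at half the most. Time passes only in rows, so rows that do not move let the fingers close. It gives the time, the measured TCP pose, the force, the opening and the grip force at its end, in the units of the state.
- telemetry.get_state(): the state, without advancing time (a new reading comes with each control period).
- grab_frame(name): name is "scene" or "top" or "wrist"; returns a dict with "img" (480x640x3 uint8, blue, green, red), "fx", "fy", "cx", "cy" (pixels), "k1" (the pictures are not rectified: a ray, as slopes to the right and down, at radius r is drawn at 1 + k1 r^2 times it, then the intrinsics apply), "position" and "attitude" of the camera in the world; the wrist camera has in their place "hand_eye" (4x4, takes a point from camera to tool coordinates, whose origin is the TCP and whose axes are the flange's). Camera axes: x right, y up, looking along -z (the intrinsics and any distortion apply to the point x, -y, -z); pixel columns grow to the right and rows downward; lengths in m; the calibration is good to about 2 mm. A picture is of the moment at which its call begins: read the wrist's pose just before it. There is no depth.
- robot.finish_job(): hands the job in; it is judged then, once.
The state is a dict: "t": time; "joint_positions": joint angles; "dq": joint speeds; "effort": joint torques, N m; "ee_pos": TCP position; "eef_rot": TCP orientation; "ft_force": force on the tool from outside, world axes, zero at the start; "ft_torque": the same for the moment, N m; "finger_gap": opening from 0.0 (shut) to 1.0 (fully open); "gripper_force": force on a finger pad.
Only numpy, scipy, OpenCV 4.12 (cv2) and the standard library are available. Lean on these libraries where they do the work, as an engineer would, in place of code of your own. Each camera call takes 0.05 s, during which the arm holds its last target. There are 200 camera calls.

## Working session

There is one attempt and no reset: what is moved stays moved. The work goes in short steps, Python scripts to look and compute and a shell command to move; the robot and the scene stay as the last step left them, time stands still between calls to the robot, and variables do not carry over. Pictures are saved under pics/ and viewed, at most 10 in all, crops included, and the job is handed in when it is done.

```bash
mkdir -p pics; cat > h.py <<'E'
import numpy as np, cv2
from scipy.spatial.transform import Rotation as R
from bench import telemetry, grab_frame, robot
def cam(f):
    if "hand_eye" in f:
        s=telemetry.get_state(); T=np.eye(4); T[:3,:3]=R.from_rotvec(s["eef_rot"]).as_matrix(); T[:3,3]=s["ee_pos"]
        M=T@np.array(f["hand_eye"]); return M[:3,:3],M[:3,3]
    a=np.array(f["attitude"],float)
    Rm=a if a.shape==(3,3) else (R.from_rotvec(a).as_matrix() if a.size==3 else R.from_quat(a).as_matrix())
    return Rm,np.array(f["position"],float)
def ray(f,C,u,v):
    K=np.array([[f["fx"],0,f["cx"]],[0,f["fy"],f["cy"]],[0,0,1]],float)
    p=cv2.undistortPoints(np.array([[[u,v]]],float),K,np.array([f["k1"],0,0,0,0.]))[0,0]
    return C[1],C[0]@np.array([p[0],-p[1],-1])
def onz(f,C,u,v,z):
    o,d=ray(f,C,u,v); return o+d*(z-o[2])/d[2]
def proj(f,C,P):
    q=C[0].T@(np.array(P)-C[1]); x,y=q[0]/-q[2],-q[1]/-q[2]; s=1+f["k1"]*(x*x+y*y)
    return f["fx"]*x*s+f["cx"],f["fy"]*y*s+f["cy"]
E
python3 - <<'E'
from h import *
import pickle
s=telemetry.get_state(); print(s)
fs={}
for n in ["scene","top","wrist"]:
    f=grab_frame(n); fs[n]=f; cv2.imwrite(f"pics/{n}0.png",f["img"]); print(n,{k:v for k,v in f.items() if k!="img"})
pickle.dump(fs,open("f0.pkl","wb"))
E
```

```text
{'t': 0.0, 'joint_positions': array([-1.31700145,  0.46837683, -0.01162263,  1.60363694,  0.00597833,
        1.07138763, -0.05628055]), 'dq': array([-1.59860054e-05, -6.08865488e-04, -2.11317889e-04,  4.86690855e-04,
       -2.41835764e-03, -3.49682533e-04,  1.76100069e-04]), 'effort': array([-5.51992853e-04, -5.20560551e+01, -1.27475851e-02, -2.43752110e+01,
       -5.64966537e-02,  1.73340517e-02,  1.69523350e-04]), 'ee_pos': array([0.18997391, 0.6210005 , 0.21363506]), 'eef_rot': array([-4.64527936e-01, -3.10688939e+00,  2.77409258e-03]), 'ft_force': array([ 0.08497002,  0.05973711, -0.78311673]), 'ft_torque': array([-0.01981057,  0.02761379, -0.01123956]), 'gripper_force': 0.0, 'finger_gap': 0.999212559458887}
scene {'fx': 566.3712431225806, 'fy': 566.3712431225806, 'cx': 317.7095565184301, 'cy': 239.68519892162425, 'k1': 0.05045569143036845, 'position': array([-0.01287032, -0.58554538,  0.94949825]), 'attitude': array([ 0.73197924, -0.29472211, -0.71546712])}
top {'fx': 447.80200853200887, 'fy': 447.80200853200887, 'cx': 321.9317665454244, 'cy': 239.08590816612534, 'k1': -0.11417323251258855, 'position': array([0.35841844, 0.01056827, 1.11882327]), 'attitude': array([ 0.15755169, -0.15508591, -1.49750944])}
wrist {'fx': 418.73660535339616, 'fy': 418.73660535339616, 'cx': 320.20858987653384, 'cy': 234.22444046761993, 'k1': -0.0008831509452453437, 'hand_eye': array([[-9.66761730e-04,  9.66447460e-01,  2.56862556e-01,
         7.16584200e-02],
       [ 9.99999089e-01,  6.92307604e-04,  1.15891521e-03,
         2.36644191e-04],
       [ 9.42202764e-04,  2.56863442e-01, -9.66447249e-01,
        -1.71286444e-01],
       [ 0.00000000e+00,  0.00000000e+00,  0.00000000e+00,
         1.00000000e+00]])}
```

View pics/top0.png

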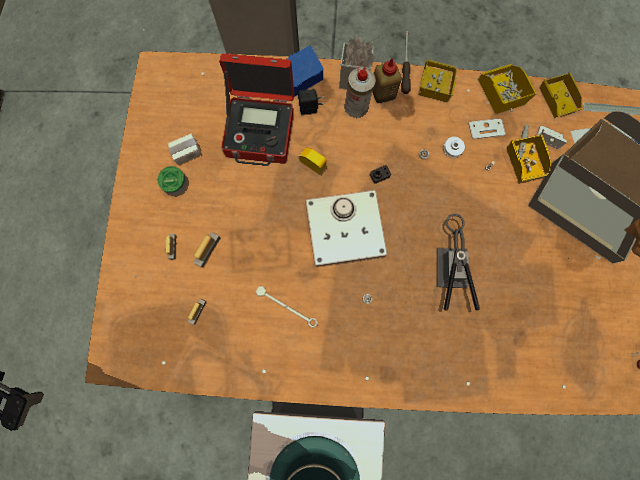

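View pics/scene0.png

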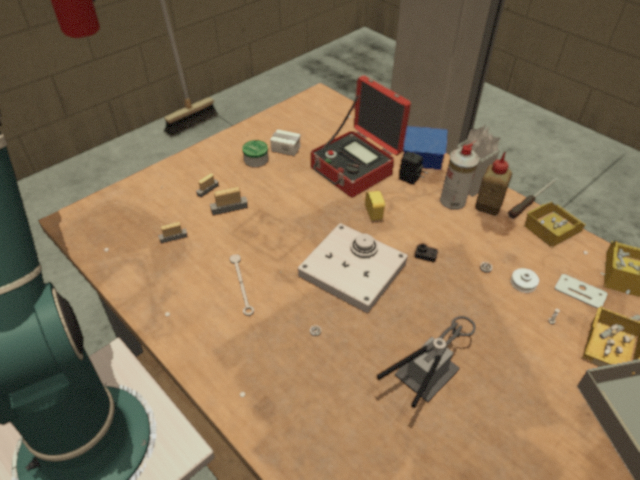

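The top view shows three scraper look-alikes at (207,249), (171,246) and (197,311). The housing is at about (346,228), with chips at (327,236), (345,235), (364,232). The pliers' pivot is at (461,256) and the ring at (454,222). The scraper at (207,249) looks largest. I'll measure all three to confirm.

```bash
python3 - <<'E'
from h import *
import pickle
fs=pickle.load(open("f0.pkl","rb")); f=fs["top"]; C=cam(f); im=f["img"]; g=fs["scene"]; D=cam(g)
print("img-down axis check", onz(f,C,320,240,0), onz(f,C,320,140,0), onz(f,C,220,240,0))
hsv=cv2.cvtColor(im,cv2.COLOR_BGR2HSV)
# housing
m=((hsv[...,1]<60)&(hsv[...,2]>150)).astype(np.uint8); m=cv2.morphologyEx(m,cv2.MORPH_CLOSE,np.ones((15,15)))
cs,_=cv2.findContours(m[180:275,295:395].copy(),0,1); c=max(cs,key=cv2.contourArea)+[295,180]
P=np.array([onz(f,C,*p[0],.03)[:2] for p in c]); r=cv2.minAreaRect((P*1000).astype(np.float32)); print("housing",r,"corners",cv2.boxPoints(r).round(1).tolist())
# scraper foot: grey
for (u,v) in [(207,249),(171,246),(197,311)]:
    sub=hsv[v-25:v+25,u-25:u+25]; bg=np.median(hsv[v-25:v+25,u-25:u+25].reshape(-1,3),0)
    w=((sub[...,1]<90)).astype(np.uint8)|((sub[...,0]>19)&(sub[...,0]<35)&(sub[...,2]>100)).astype(np.uint8)
    cs,_=cv2.findContours(w,0,1); c=max(cs,key=cv2.contourArea)+[u-25,v-25]
    P=np.array([onz(f,C,*p[0],.03)[:2] for p in c]); print("scraper",u,v,cv2.minAreaRect((P*1000).astype(np.float32)),bg)
def crop(a,b,w,h,s): return cv2.resize(im[b:b+h,a:a+w],None,fx=s,fy=s,interpolation=cv2.INTER_CUBIC)
A=crop(155,225,80,100,5);B=crop(300,185,80,50,5);Cc=crop(300,185,0+80,50,5)
L=crop(155,225,80,100,4.0)  # 320x400
M=crop(300,180,95,95,4.2); M=cv2.resize(M,(400,400)); 
cv2.imwrite("pics/crop1.png",np.hstack([L,M]))
cv2.imwrite("pics/crop2.png",crop(430,205,60,115,5))
E
```

```text
img-down axis check [0.58335854 0.02484037 0.        ] [0.8566897  0.04352695 0.        ] [0.56585502 0.28036315 0.        ]
housing ((615.9044799804688, -36.904335021972656), (168.56588745117188, 178.9099884033203), 12.169829368591309) corners [[514.7000122070312, 32.79999923706055], [552.4000244140625, -142.10000610351562], [717.2000122070312, -106.5999984741211], [679.4000244140625, 68.30000305175781]]
scraper 207 249 ((534.555908203125, 303.82989501953125), (25.714426040649414, 88.93975830078125), 65.54544067382812) [ 15. 156. 192.]
scraper 171 246 ((536.4725952148438, 396.79815673828125), (62.04970932006836, 23.138004302978516), 7.628329753875732) [ 15. 156. 195.]
scraper 197 311 ((381.0704345703125, 313.635009765625), (21.221969604492188, 63.141090393066406), 68.96928405761719) [ 15. 152. 168.]
```

View pics/crop1.png

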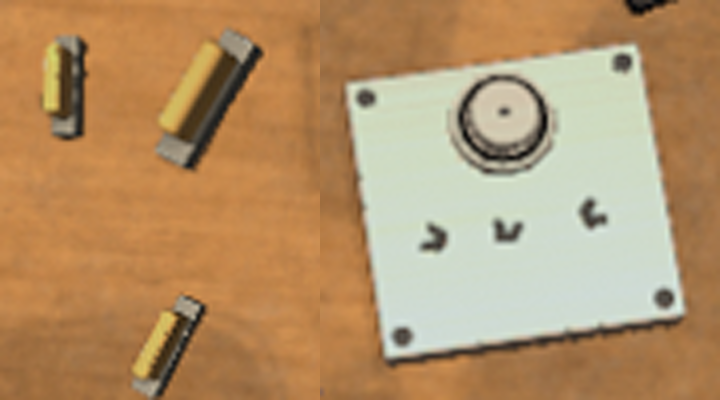

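View pics/crop2.png

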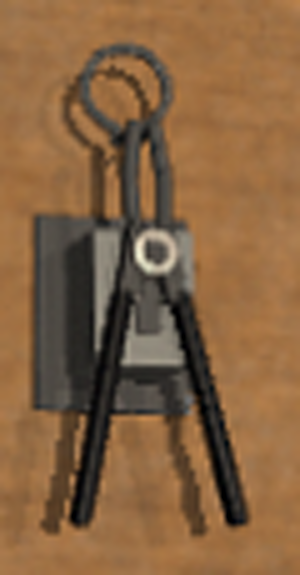

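The crop confirms the choice. The block at (207,249) measures 89 mm, the other two about 62 mm. In crop 2 the pliers' pivot is at crop (155,250), which is (461,255) in the image, and the ring centre is at crop (127,92), which is (455,223). Next I'll refine the points from both views and plan the first move.

```bash
cat >> h.py <<'E'
def delta(x,y,z,yaw):
    """yaw (deg) = wanted heading of tool y (mod 180); prints turn and shift AFTER the turn, in row units"""
    s=telemetry.get_state(); T=R.from_rotvec(s["eef_rot"]).as_matrix(); 
    h=np.degrees(np.arctan2(T[1,1],T[0,1])); d=(yaw-h+90)%180-90
    # level + yaw target
    c,sn=np.cos(np.radians(h+d)),np.sin(np.radians(h+d)); Y=np.array([c,sn,0]);Z=np.array([0,0,-1.]);W=np.c_[np.cross(Y,Z),Y,Z]
    rv=R.from_matrix(T.T@W).as_rotvec(); sh=W.T@(np.array([x,y,z])-s["ee_pos"])
    print("t",round(s["t"],2),"pos",s["ee_pos"].round(4),"head",h.round(1),"turn units",(rv/.12).round(2),"then shift units",(sh/.02).round(2),"F",s["ft_force"].round(1),"gap mm",round(s["finger_gap"]*92,1),"gf",round(s["gripper_force"],1))
E
python3 - <<'E'
from h import *
import pickle
fs=pickle.load(open("f0.pkl","rb")); f=fs["top"]; C=cam(f); g=fs["scene"]; D=cam(g)
hp=np.radians(12.17); c=np.array([.6159,-.0369]); X=np.array([np.cos(hp),np.sin(hp)]);Y=np.array([-X[1],X[0]])
print("stub",c+.045*X,"strip",c-.035*X)
print("stub top seen",onz(f,C,343.7,206.6,.058))
for u,v in [(326.9,236.3),(344.6,234.6),(364.6,230.6)]:
    p=onz(f,C,u,v,.033)[:2]-c; print("chip in housing",(p@X).round(4),(p@Y).round(4))
# pliers
pv=onz(f,C,430+155/5,205+250/5,.078); rg=onz(f,C,430+127/5,205+92/5,.042); 
hl=onz(f,C,430+80/5,205+515/5,.068);hr=onz(f,C,430+237/5,205+518/5,.068); print("pivot",pv,"ring",rg,"handles ends",hl,hr)
d=(rg-pv)[:2]; print(np.hypot(*d),np.degrees(np.arctan2(d[1],d[0]))); d=pv[:2]-(hl+hr)[:2]/2; print(np.hypot(*d),np.degrees(np.arctan2(d[1],d[0])),np.hypot(*(hl-hr)[:2]))
delta(.534,.302,.16,65.5)
E
```

```text
stub [ 0.65988869 -0.02741342] strip [ 0.58168658 -0.04427845]
stub top seen [ 0.65917663 -0.02828145  0.058     ]
chip in housing -0.0186 0.0499
chip in housing -0.0206 0.0058
chip in housing -0.0177 -0.045
pivot [ 0.55419669 -0.3142138   0.078     ] ring [ 0.64029144 -0.31075384  0.042     ] handles ends [ 0.42711362 -0.28276602  0.068     ] [ 0.4299595  -0.35857306  0.068     ]
0.08616425112286605 2.30135899697227
0.12582585208889022 2.9409615864421115 0.07586043700757285
t 0.15 pos [0.19   0.6211 0.2138] head 73.0 turn units [-0.01  0.    1.09] then shift units [-22.27  -7.39   2.69] F [-0.6 -1.3 -0.3] gap mm 91.7 gf 0.0
```

```bash
python3 -m handwheel '[{"az":0.55},{"az":0.54},{"dx":-1,"dy":-0.33},{"dx":-1,"dy":-0.33},{"dx":-1,"dy":-0.33},{"dx":-1,"dy":-0.33},{"dx":-1,"dy":-0.33},{"dx":-1,"dy":-0.33},{"dx":-1,"dy":-0.33},{"dx":-1,"dy":-0.33},{"dx":-1,"dy":-0.33},{"dx":-1,"dy":-0.33}]'; python3 -m handwheel '[{"dx":-1,"dy":-0.33},{"dx":-1,"dy":-0.33},{"dx":-1,"dy":-0.33},{"dx":-1,"dy":-0.33},{"dx":-1,"dy":-0.33},{"dx":-1,"dy":-0.33},{"dx":-1,"dy":-0.33},{"dx":-1,"dy":-0.33},{"dx":-1,"dy":-0.33},{"dz":0.5},{"dz":0.5},{}]'
python3 - <<'E'
from h import *
import pickle
delta(.534,.302,.16,65.5)
f=grab_frame("wrist"); C=cam(f); cv2.imwrite("pics/w1.png",f["img"]); pickle.dump((f,C),open("w1.pkl","wb"))
print(proj(f,C,[.534,.302,.06]))
E
```

```text
t 0.15 pos [0.19   0.6211 0.2138] head 73.0 turn units [-0.01  0.    1.09] then shift units [-22.27  -7.39   2.69] F [-0.6 -1.3 -0.3] gap mm 91.7 gf 0.0
(np.float64(127.05219037636269), np.float64(607.2755550511977))$[0]: bad value
$[0]: bad value
```

View pics/w1.png

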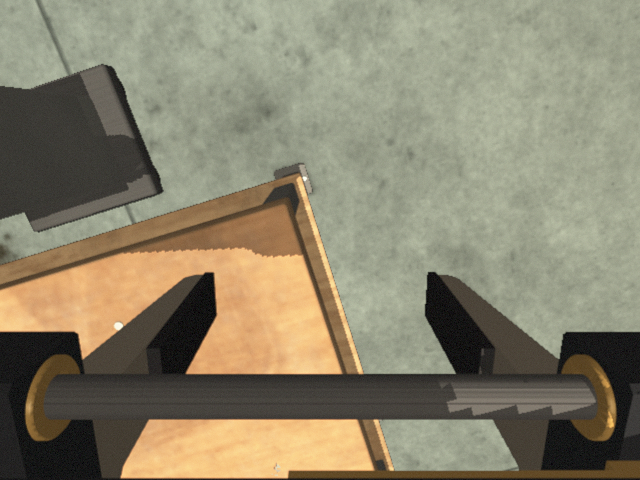

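The call was refused, and the wrist view only shows the bench corner near (300,180) with the hand still at the start pose. The rows probably need every field, so I'll try that.

```bash
python3 -m handwheel '[{"dx":0,"dy":0,"dz":0,"ax":0,"ay":0,"az":0.55,"claw":0},{"dx":0,"dy":0,"dz":0,"ax":0,"ay":0,"az":0.54,"claw":0},{"dx":-1,"dy":-0.33,"dz":0,"ax":0,"ay":0,"az":0,"claw":0},{"dx":-1,"dy":-0.33,"dz":0,"ax":0,"ay":0,"az":0,"claw":0},{"dx":-1,"dy":-0.33,"dz":0,"ax":0,"ay":0,"az":0,"claw":0},{"dx":-1,"dy":-0.33,"dz":0,"ax":0,"ay":0,"az":0,"claw":0},{"dx":-1,"dy":-0.33,"dz":0,"ax":0,"ay":0,"az":0,"claw":0},{"dx":-1,"dy":-0.33,"dz":0,"ax":0,"ay":0,"az":0,"claw":0},{"dx":-1,"dy":-0.33,"dz":0,"ax":0,"ay":0,"az":0,"claw":0},{"dx":-1,"dy":-0.33,"dz":0,"ax":0,"ay":0,"az":0,"claw":0},{"dx":-1,"dy":-0.33,"dz":0,"ax":0,"ay":0,"az":0,"claw":0},{"dx":-1,"dy":-0.33,"dz":0,"ax":0,"ay":0,"az":0,"claw":0}]'
python3 -c "
from h import *
delta(.534,.302,.16,65.5)"
```

```text
t: 1.2
ee_pos: [0.3454, 0.4777, 0.2145]
eef_rot: [-0.667, -3.07, 0.0]
ft_force: [-0.4, -0.3, 0.2]
finger_gap: 0.998
gripper_force: 0.0
t 1.2 pos [0.3454 0.4777 0.2145] head 65.5 turn units [-0. -0. -0.] then shift units [-12.23  -4.08   2.72] F [-0.4 -0.3  0.2] gap mm 91.8 gf 0.0
```

```bash
python3 -m handwheel '[{"dx":-1,"dy":-0.34,"dz":0.1,"ax":0,"ay":0,"az":0,"claw":0},{"dx":-1,"dy":-0.34,"dz":0.1,"ax":0,"ay":0,"az":0,"claw":0},{"dx":-1,"dy":-0.34,"dz":0.1,"ax":0,"ay":0,"az":0,"claw":0},{"dx":-1,"dy":-0.34,"dz":0.1,"ax":0,"ay":0,"az":0,"claw":0},{"dx":-1,"dy":-0.34,"dz":0.1,"ax":0,"ay":0,"az":0,"claw":0},{"dx":-1,"dy":-0.34,"dz":0.1,"ax":0,"ay":0,"az":0,"claw":0},{"dx":-1,"dy":-0.34,"dz":0.1,"ax":0,"ay":0,"az":0,"claw":0},{"dx":-1,"dy":-0.34,"dz":0.1,"ax":0,"ay":0,"az":0,"claw":0},{"dx":-1,"dy":-0.34,"dz":0.1,"ax":0,"ay":0,"az":0,"claw":0},{"dx":-1,"dy":-0.34,"dz":0.1,"ax":0,"ay":0,"az":0,"claw":0},{"dx":-1,"dy":-0.34,"dz":0.1,"ax":0,"ay":0,"az":0,"claw":0},{"dx":-1,"dy":-0.34,"dz":0.1,"ax":0,"ay":0,"az":0,"claw":0}]'
python3 - <<'E'
from h import *
import pickle
delta(.534,.302,.16,65.5)
f=grab_frame("wrist"); C=cam(f); cv2.imwrite("pics/w2.png",f["img"]); pickle.dump((f,C),open("w2.pkl","wb"))
print(proj(f,C,[.534,.302,.06]))
E
```

```text
t: 2.2
ee_pos: [0.5298, 0.304, 0.1904]
eef_rot: [-0.666, -3.07, 0.0]
ft_force: [0.6, 0.1, 0.1]
finger_gap: 1.0
gripper_force: 0.0
t 2.2 pos [0.5298 0.304  0.1904] head 65.5 turn units [-0. -0.  0.] then shift units [-0.23 -0.    1.52] F [0.6 0.1 0.1] gap mm 92.0 gf 0.0
(np.float64(324.2629166400538), np.float64(221.9554343664973))
```

View pics/w2.png

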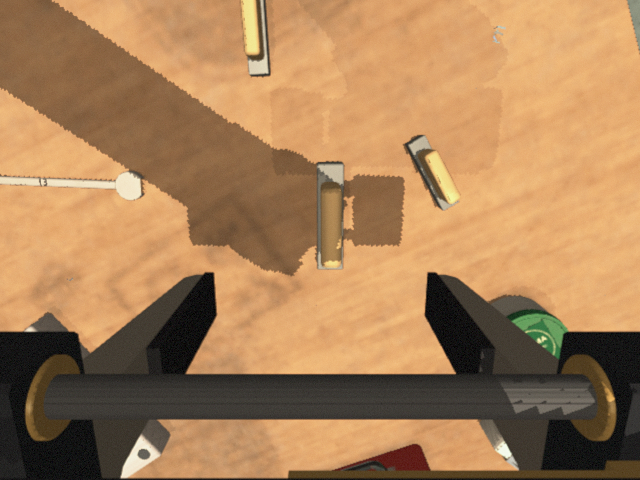

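The wrist view shows the block's foot at u 317–343, v 163–269, with the grip on top. The two smaller blocks are at (255,35) and (434,172), and the spanner's end is at (130,185).

```bash
python3 - <<'E'
from h import *
import pickle
f,C=pickle.load(open("w2.pkl","rb"))
q=[onz(f,C,u,v,.022)[:2] for u,v in [(317.5,163.5),(343.5,163.5),(343,269),(317,269)]]
print(np.linalg.norm(q[0]-q[1]),np.linalg.norm(q[1]-q[2])); c=np.mean(q,0); d=(q[0]+q[1]-q[2]-q[3]); print("foot c",c,np.degrees(np.arctan2(d[1],d[0])))
a=onz(f,C,331.5,183,.06);b=onz(f,C,331.5,265,.06);print("grip",(a+b)/2,np.linalg.norm(a-b))
delta(c[0],c[1],.028,np.degrees(np.arctan2(d[1],d[0]))+90)
E
```

```text
0.020855206161543544 0.08963924159505733
foot c [0.54135142 0.30434915] 155.20252819611156
grip [0.53840509 0.30586877 0.06      ] 0.06245444003654959
t 2.25 pos [0.5334 0.2993 0.19  ] head 65.2 turn units [-0.02  0.02 -0.01] then shift units [-0.26  0.4   8.1 ] F [ 2.4 -2.9  0.1] gap mm 91.9 gf 0.0
```

The arm was still settling, and my helper reads the pose after the picture. I'll fix that and measure again at rest.

```bash
cat >> h.py <<'E'
def shot(n):
    s=telemetry.get_state(); f=grab_frame(n)
    if n=="wrist":
        T=np.eye(4); T[:3,:3]=R.from_rotvec(s["eef_rot"]).as_matrix(); T[:3,3]=s["ee_pos"]; M=T@np.array(f["hand_eye"]); return f,(M[:3,:3],M[:3,3])
    return f,cam(f)
E
python3 -m handwheel '[{"dx":0,"dy":0,"dz":0,"ax":0,"ay":0,"az":0,"claw":0},{"dx":0,"dy":0,"dz":0,"ax":0,"ay":0,"az":0,"claw":0},{"dx":0,"dy":0,"dz":0,"ax":0,"ay":0,"az":0,"claw":0}]' | head -2
python3 - <<'E'
from h import *
import pickle
f,C=shot("wrist"); pickle.dump((f,C),open("w3.pkl","wb")); im=f["img"]; cv2.imwrite("pics/w3.png",im)
hsv=cv2.cvtColor(im,cv2.COLOR_BGR2HSV)
m=(hsv[...,1]<75).astype(np.uint8); m[:, :250]=0; m[:,400:]=0; m[290:]=0
n,l,st,ce=cv2.connectedComponentsWithStats(m)
for i in range(1,n):
    if st[i,4]>60: print(st[i],ce[i])
delta(.538,.305,.028,65.2)
E
```

```text
t: 2.5
ee_pos: [0.5282, 0.3062, 0.1905]
[250   0  19  79 587] [260.56899489  49.73424191]
[315 165  27 107 819] [325.12576313 194.38461538]
t 2.55 pos [0.5282 0.3062 0.1906] head 65.6 turn units [ 0.   -0.01  0.06] then shift units [-0.47  0.15  8.13] F [0.7 0.9 0.9] gap mm 92.1 gf 0.0
```

```bash
python3 - <<'E'
from h import *
import pickle
f,C=pickle.load(open("w3.pkl","rb"))
c=(onz(f,C,328.3,165,.022)+onz(f,C,328.3,271.5,.022))/2; print(c, np.linalg.norm(onz(f,C,328.3,165,.022)-onz(f,C,328.3,271.5,.022)))
delta(c[0],c[1],.028,65.2)
E
```

```text
[0.5366375  0.30966101 0.022     ] 0.09077109060140183
t 2.55 pos [0.5282 0.3062 0.1906] head 65.6 turn units [ 0.   -0.01  0.06] then shift units [-0.31  0.33  8.13] F [0.7 0.9 0.9] gap mm 92.1 gf 0.0
```

```bash
python3 -m handwheel '[{"dx":-0.3,"dy":0.3,"dz":0.8,"ax":0,"ay":0,"az":0,"claw":0},{"dx":0,"dy":0,"dz":1,"ax":0,"ay":0,"az":0,"claw":0},{"dx":0,"dy":0,"dz":1,"ax":0,"ay":0,"az":0,"claw":0},{"dx":0,"dy":0,"dz":1,"ax":0,"ay":0,"az":0,"claw":0},{"dx":0,"dy":0,"dz":1,"ax":0,"ay":0,"az":0,"claw":0},{"dx":0,"dy":0,"dz":1,"ax":0,"ay":0,"az":0,"claw":0},{"dx":0,"dy":0,"dz":1,"ax":0,"ay":0,"az":0,"claw":0},{"dx":0,"dy":0,"dz":0.8,"ax":0,"ay":0,"az":0,"claw":0},{"dx":0,"dy":0,"dz":0.4,"ax":0,"ay":0,"az":0,"claw":0},{"dx":0,"dy":0,"dz":0.1,"ax":0,"ay":0,"az":0,"claw":0},{"dx":0,"dy":0,"dz":0,"ax":0,"ay":0,"az":0,"claw":1},{"dx":0,"dy":0,"dz":0,"ax":0,"ay":0,"az":0,"claw":1}]'
python3 -m handwheel '[{"dx":0,"dy":0,"dz":0,"ax":0,"ay":0,"az":0,"claw":1},{"dx":0,"dy":0,"dz":0,"ax":0,"ay":0,"az":0,"claw":1},{"dx":0,"dy":0,"dz":0,"ax":0,"ay":0,"az":0,"claw":1},{"dx":0,"dy":0,"dz":0,"ax":0,"ay":0,"az":0,"claw":1},{"dx":0,"dy":0,"dz":0,"ax":0,"ay":0,"az":0,"claw":1}]'
python3 -c "
from h import *
delta(.538,.305,.028,65.2)"
```

```text
t: 3.55
ee_pos: [0.5376, 0.3085, 0.0296]
eef_rot: [0.666, 3.069, 0.002]
ft_force: [-0.1, 0.9, 0.4]
finger_gap: 0.877
gripper_force: 0.0
t: 3.97
ee_pos: [0.5374, 0.3078, 0.0289]
eef_rot: [0.667, 3.07, 0.001]
ft_force: [-0.4, 0.0, -0.4]
finger_gap: 0.514
gripper_force: 0.0
t 3.97 pos [0.5374 0.3078 0.0289] head 65.5 turn units [0.   0.   0.04] then shift units [-0.09 -0.11  0.05] F [-0.4  0.  -0.4] gap mm 47.3 gf 0.0
```

```bash
python3 -m handwheel '[{"dx":0,"dy":0,"dz":0,"ax":0,"ay":0,"az":0,"claw":1},{"dx":0,"dy":0,"dz":0,"ax":0,"ay":0,"az":0,"claw":1},{"dx":0,"dy":0,"dz":0,"ax":0,"ay":0,"az":0,"claw":1},{"dx":0,"dy":0,"dz":0,"ax":0,"ay":0,"az":0,"claw":1},{"dx":0,"dy":0,"dz":0,"ax":0,"ay":0,"az":0,"claw":1},{"dx":0,"dy":0,"dz":0,"ax":0,"ay":0,"az":0,"claw":1}]'
python3 -c "
from h import *
c=np.array([.6159,-.0369]);h=np.radians(12.17);X=np.array([np.cos(h),np.sin(h)]);Y=np.array([-X[1],X[0]])
for hx,hy in [(-.038,.082),(-.038,-.105)]: print(c+hx*X+hy*Y)
p=c-.038*X+.082*Y
delta(p[0],p[1],.11,102.17)"
```

```text
t: 4.47
ee_pos: [0.5373, 0.3079, 0.0286]
eef_rot: [0.666, 3.07, 0.0]
ft_force: [0.8, -0.7, -0.4]
finger_gap: 0.171
gripper_force: 30.0
[0.56146733 0.03524627]
[ 0.60088936 -0.14755117]
t 4.47 pos [0.5373 0.3079 0.0286] head 65.5 turn units [ 0.    0.   -5.33] then shift units [  1.69 -13.58  -4.07] F [ 0.8 -0.7 -0.4] gap mm 15.8 gf 30.0
```

```bash
python3 -m handwheel '[{"dx":0,"dy":0,"dz":-0.8,"ax":0,"ay":0,"az":0,"claw":1},{"dx":0,"dy":0,"dz":-0.8,"ax":0,"ay":0,"az":-0.85,"claw":1},{"dx":0,"dy":0,"dz":-0.8,"ax":0,"ay":0,"az":-0.9,"claw":1},{"dx":0,"dy":0,"dz":-0.8,"ax":0,"ay":0,"az":-0.9,"claw":1},{"dx":0,"dy":0,"dz":-0.8,"ax":0,"ay":0,"az":-0.9,"claw":1},{"dx":0,"dy":0,"dz":0,"ax":0,"ay":0,"az":-0.9,"claw":1},{"dx":0,"dy":0,"dz":0,"ax":0,"ay":0,"az":-0.88,"claw":1},{"dx":0.1,"dy":-0.9,"dz":0,"ax":0,"ay":0,"az":0,"claw":1},{"dx":0.1,"dy":-0.9,"dz":0,"ax":0,"ay":0,"az":0,"claw":1},{"dx":0.1,"dy":-0.9,"dz":0,"ax":0,"ay":0,"az":0,"claw":1},{"dx":0.1,"dy":-0.9,"dz":0,"ax":0,"ay":0,"az":0,"claw":1},{"dx":0.1,"dy":-0.9,"dz":0,"ax":0,"ay":0,"az":0,"claw":1}]'
python3 -c "
from h import *
c=np.array([.6159,-.0369]);h=np.radians(12.17);X=np.array([np.cos(h),np.sin(h)]);Y=np.array([-X[1],X[0]])
p=c-.037*X+.083*Y
delta(p[0],p[1],.0586,102.17)"
```

```text
t: 5.47
ee_pos: [0.546, 0.2165, 0.1082]
eef_rot: [0.332, -3.123, 0.001]
ft_force: [-0.1, 0.6, -0.5]
finger_gap: 0.17
gripper_force: 30.0
t 5.47 pos [0.546  0.2165 0.1082] head 102.1 turn units [-0.   -0.01 -0.  ] then shift units [ 1.11 -8.97  2.48] F [-0.1  0.6 -0.5] gap mm 15.7 gf 30.0
```

```bash
python3 -m handwheel '[{"dx":0.12,"dy":-1,"dz":0,"ax":0,"ay":0,"az":0,"claw":1},{"dx":0.12,"dy":-1,"dz":0,"ax":0,"ay":0,"az":0,"claw":1},{"dx":0.12,"dy":-1,"dz":0,"ax":0,"ay":0,"az":0,"claw":1},{"dx":0.12,"dy":-1,"dz":0,"ax":0,"ay":0,"az":0,"claw":1},{"dx":0.12,"dy":-1,"dz":0,"ax":0,"ay":0,"az":0,"claw":1},{"dx":0.12,"dy":-1,"dz":0,"ax":0,"ay":0,"az":0,"claw":1},{"dx":0.12,"dy":-1,"dz":0,"ax":0,"ay":0,"az":0,"claw":1},{"dx":0.12,"dy":-1,"dz":0,"ax":0,"ay":0,"az":0,"claw":1},{"dx":0.12,"dy":-0.8,"dz":0,"ax":0,"ay":0,"az":0,"claw":1},{"dx":0,"dy":0,"dz":0.5,"ax":0,"ay":0,"az":0,"claw":1},{"dx":0,"dy":0,"dz":0.5,"ax":0,"ay":0,"az":0,"claw":1},{"dx":0,"dy":0,"dz":0.5,"ax":0,"ay":0,"az":0,"claw":1}]' | head -4
python3 -c "
from h import *
import pickle
c=np.array([.6159,-.0369]);h=np.radians(12.17);X=np.array([np.cos(h),np.sin(h)]);Y=np.array([-X[1],X[0]])
p=c-.037*X+.083*Y
delta(p[0],p[1],.0586,102.17)
f,C=shot('wrist');cv2.imwrite('pics/w4.png',f['img']);pickle.dump((f,C),open('w4.pkl','wb'))"
```

```text
t: 6.47
ee_pos: [0.5618, 0.0422, 0.0774]
eef_rot: [0.334, -3.123, -0.001]
ft_force: [-0.9, 0.4, -2.5]
t 6.47 pos [0.5618 0.0422 0.0774] head 102.2 turn units [ 0.01 -0.01  0.  ] then shift units [ 0.04 -0.29  0.94] F [-0.9  0.4 -2.5] gap mm 15.8 gf 30.0
```

View pics/w4.png

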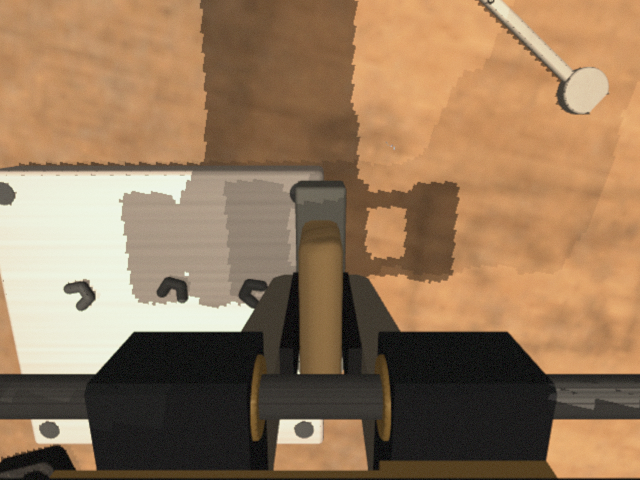

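The wrist view shows the block over the housing's left edge at u≈323, parallel to it. The chips at (253,292), (172,289) and (80,294) are all ahead of the wiping face. I'll lower it to touch.

```bash
python3 -m handwheel '[{"dx":0,"dy":-0.1,"dz":0.5,"ax":0,"ay":0,"az":0,"claw":1},{"dx":0,"dy":0,"dz":0.35,"ax":0,"ay":0,"az":0,"claw":1},{"dx":0,"dy":0,"dz":0.1,"ax":0,"ay":0,"az":0,"claw":1},{"dx":0,"dy":0,"dz":0,"ax":0,"ay":0,"az":0,"claw":1},{"dx":0,"dy":0,"dz":0,"ax":0,"ay":0,"az":0,"claw":1}]'
```

```text
t: 6.93
ee_pos: [0.5628, 0.0395, 0.0594]
eef_rot: [-0.333, 3.124, 0.0]
ft_force: [-0.3, 0.2, -1.2]
finger_gap: 0.173
gripper_force: 30.0
```

```bash
python3 -m handwheel '[{"dx":0,"dy":0,"dz":0.05,"ax":0,"ay":0,"az":0,"claw":1},{"dx":0,"dy":0,"dz":0,"ax":0,"ay":0,"az":0,"claw":1},{"dx":0,"dy":0,"dz":0,"ax":0,"ay":0,"az":0,"claw":1}]'; python3 -m handwheel '[{"dx":0,"dy":0,"dz":0.05,"ax":0,"ay":0,"az":0,"claw":1},{"dx":0,"dy":0,"dz":0,"ax":0,"ay":0,"az":0,"claw":1},{"dx":0,"dy":0,"dz":0,"ax":0,"ay":0,"az":0,"claw":1}]'
```

```text
t: 7.18
ee_pos: [0.5628, 0.0391, 0.0586]
eef_rot: [-0.332, 3.124, 0.0]
ft_force: [-0.0, 0.5, -1.5]
finger_gap: 0.169
gripper_force: 30.0
t: 7.43
ee_pos: [0.5628, 0.0392, 0.0585]
eef_rot: [-0.332, 3.124, 0.0]
ft_force: [-3.2, -0.5, 6.0]
finger_gap: 0.17
gripper_force: 30.0
```

```bash
python3 -m handwheel '[{"dx":0,"dy":-0.3,"dz":0,"ax":0,"ay":0,"az":0,"claw":1},{"dx":0,"dy":-0.5,"dz":0,"ax":0,"ay":0,"az":0,"claw":1},{"dx":0,"dy":-0.5,"dz":0,"ax":0,"ay":0,"az":0,"claw":1},{"dx":0,"dy":-0.5,"dz":0,"ax":0,"ay":0,"az":0,"claw":1},{"dx":0,"dy":-0.5,"dz":0,"ax":0,"ay":0,"az":0,"claw":1},{"dx":0,"dy":-0.5,"dz":0,"ax":0,"ay":0,"az":0,"claw":1}]'
python3 -c "
from h import *
c=np.array([.6159,-.0369]);h=np.radians(12.17);X=np.array([np.cos(h),np.sin(h)]);Y=np.array([-X[1],X[0]])
p=c-.037*X-.106*Y
delta(p[0],p[1],.0582,102.17)
f,C=shot('wrist');cv2.imwrite('pics/w5.png',f['img'])"
```

```text
t: 7.93
ee_pos: [0.5755, -0.0153, 0.0586]
eef_rot: [-0.332, 3.122, 0.002]
ft_force: [-0.4, 4.6, 6.0]
finger_gap: 0.174
gripper_force: 30.0
t 7.93 pos [ 0.5755 -0.0153  0.0586] head 102.1 turn units [ 0.01  0.02 -0.  ] then shift units [ 0.1  -6.78  0.02] F [-0.4  4.6  6. ] gap mm 16.1 gf 30.0
```

```bash
python3 -m handwheel '[{"dx":0,"dy":-0.5,"dz":0,"ax":0,"ay":0,"az":0,"claw":1},{"dx":0,"dy":-0.5,"dz":0,"ax":0,"ay":0,"az":0,"claw":1},{"dx":0,"dy":-0.5,"dz":0,"ax":0,"ay":0,"az":0,"claw":1},{"dx":0,"dy":-0.5,"dz":0,"ax":0,"ay":0,"az":0,"claw":1},{"dx":0,"dy":-0.5,"dz":0,"ax":0,"ay":0,"az":0,"claw":1},{"dx":0,"dy":-0.5,"dz":0,"ax":0,"ay":0,"az":0,"claw":1},{"dx":0,"dy":-0.5,"dz":0,"ax":0,"ay":0,"az":0,"claw":1},{"dx":0,"dy":-0.5,"dz":0,"ax":0,"ay":0,"az":0,"claw":1},{"dx":0,"dy":-0.5,"dz":0,"ax":0,"ay":0,"az":0,"claw":1},{"dx":0,"dy":-0.5,"dz":0,"ax":0,"ay":0,"az":0,"claw":1}]'
python3 -m handwheel '[{"dx":0,"dy":-0.5,"dz":-0.02,"ax":0,"ay":0,"az":0,"claw":1},{"dx":0,"dy":-0.5,"dz":-0.02,"ax":0,"ay":0,"az":0,"claw":1},{"dx":0,"dy":-0.5,"dz":-0.02,"ax":0,"ay":0,"az":0,"claw":1},{"dx":0,"dy":-0.3,"dz":0,"ax":0,"ay":0,"az":0,"claw":1},{"dx":0,"dy":0,"dz":0,"ax":0,"ay":0,"az":0,"claw":1},{"dx":0,"dy":0,"dz":0,"ax":0,"ay":0,"az":0,"claw":1}]'
python3 -c "
from h import *
c=np.array([.6159,-.0369]);h=np.radians(12.17);X=np.array([np.cos(h),np.sin(h)]);Y=np.array([-X[1],X[0]])
p=c-.037*X-.106*Y
delta(p[0],p[1],.0582,102.17)
f,C=shot('wrist');cv2.imwrite('pics/w6.png',f['img']);g,D=shot('top');cv2.imwrite('pics/t6.png',g['img'])
cv2.imwrite('pics/c6.png',np.hstack([cv2.resize(f['img'],(480,360)),cv2.resize(g['img'][180:300,290:390],(300,360))]))"
```

```text
t: 8.82
ee_pos: [0.5963, -0.1123, 0.0586]
eef_rot: [-0.333, 3.123, 0.003]
ft_force: [-0.5, 5.2, 7.2]
finger_gap: 0.178
gripper_force: 30.0
t: 9.32
ee_pos: [0.6025, -0.1495, 0.0582]
eef_rot: [0.33, -3.123, 0.0]
ft_force: [-0.1, 0.7, -2.0]
finger_gap: 0.172
gripper_force: 30.0
t 9.32 pos [ 0.6025 -0.1495  0.0582] head 102.1 turn units [-0.   -0.01 -0.02] then shift units [ 0.01  0.06 -0.  ] F [-0.1  0.7 -2. ] gap mm 15.8 gf 30.0
```

View pics/c6.png

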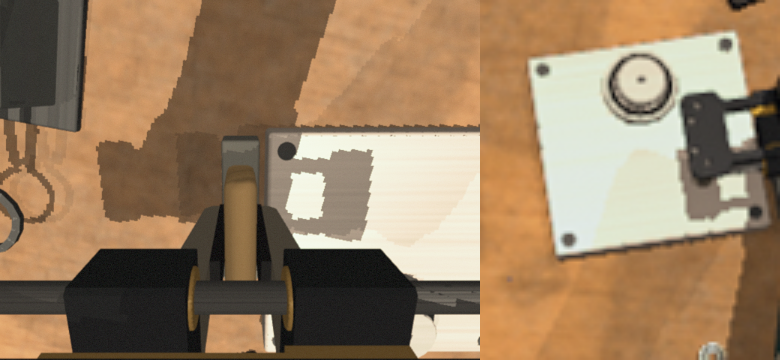

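The housing top is clear in both views, with the stub at crop (640,85). I'll lift the block back over to the left and stand it on free bench.

```bash
python3 -m handwheel '[{"dx":0,"dy":0,"dz":-0.8,"ax":0,"ay":0,"az":0,"claw":1},{"dx":0,"dy":0,"dz":-0.8,"ax":0,"ay":0,"az":0,"claw":1},{"dx":0,"dy":1,"dz":-0.4,"ax":0,"ay":0,"az":0,"claw":1},{"dx":0,"dy":1,"dz":0,"ax":0,"ay":0,"az":0,"claw":1},{"dx":0,"dy":1,"dz":0,"ax":0,"ay":0,"az":0,"claw":1},{"dx":0,"dy":1,"dz":0,"ax":0,"ay":0,"az":0,"claw":1},{"dx":0,"dy":1,"dz":0,"ax":0,"ay":0,"az":0,"claw":1},{"dx":0,"dy":1,"dz":0,"ax":0,"ay":0,"az":0,"claw":1},{"dx":0,"dy":1,"dz":0,"ax":0,"ay":0,"az":0,"claw":1},{"dx":0,"dy":1,"dz":0,"ax":0,"ay":0,"az":0,"claw":1},{"dx":0,"dy":1,"dz":0,"ax":0,"ay":0,"az":0,"claw":1},{"dx":0,"dy":1,"dz":0,"ax":0,"ay":0,"az":0,"claw":1}]' | head -2
python3 -m handwheel '[{"dx":0,"dy":1,"dz":0,"ax":0,"ay":0,"az":0,"claw":1},{"dx":0,"dy":1,"dz":0,"ax":0,"ay":0,"az":0,"claw":1},{"dx":0,"dy":1,"dz":0,"ax":0,"ay":0,"az":0,"claw":1},{"dx":0,"dy":1,"dz":0,"ax":0,"ay":0,"az":0,"claw":1},{"dx":0,"dy":1,"dz":0,"ax":0,"ay":0,"az":0,"claw":1},{"dx":0,"dy":1,"dz":0.5,"ax":0,"ay":0,"az":0,"claw":1},{"dx":0,"dy":0.4,"dz":0.8,"ax":0,"ay":0,"az":0,"claw":1},{"dx":0,"dy":0,"dz":0.8,"ax":0,"ay":0,"az":0,"claw":1},{"dx":0,"dy":0,"dz":0.8,"ax":0,"ay":0,"az":0,"claw":1},{"dx":0,"dy":0,"dz":0,"ax":0,"ay":0,"az":0,"claw":1},{"dx":0,"dy":0,"dz":0,"ax":0,"ay":0,"az":0,"claw":1}]'
python3 -c "
from h import *
delta(.55,.17,.0295,102.17)"
```

```text
t: 10.42
ee_pos: [0.5604, 0.0486, 0.0988]
t: 11.33
ee_pos: [0.5332, 0.1723, 0.0402]
eef_rot: [0.334, -3.122, 0.001]
ft_force: [-0.4, -0.4, -1.1]
finger_gap: 0.171
gripper_force: 30.0
t 11.33 pos [0.5332 0.1723 0.0402] head 102.2 turn units [-0.   -0.02  0.  ] then shift units [-0.8  -0.29  0.54] F [-0.4 -0.4 -1.1] gap mm 15.8 gf 30.0
```

```bash
python3 -m handwheel '[{"dx":0,"dy":0,"dz":0.35,"ax":0,"ay":0,"az":0,"claw":1},{"dx":0,"dy":0,"dz":0.15,"ax":0,"ay":0,"az":0,"claw":1},{"dx":0,"dy":0,"dz":0.05,"ax":0,"ay":0,"az":0,"claw":1},{"dx":0,"dy":0,"dz":0.05,"ax":0,"ay":0,"az":0,"claw":1},{"dx":0,"dy":0,"dz":0,"ax":0,"ay":0,"az":0,"claw":1}]'
```

```text
t: 11.75
ee_pos: [0.5343, 0.172, 0.029]
eef_rot: [-0.332, 3.124, 0.0]
ft_force: [-0.5, -0.8, -1.0]
finger_gap: 0.173
gripper_force: 30.0
```

```bash
python3 -m handwheel '[{"dx":0,"dy":0,"dz":0.03,"ax":0,"ay":0,"az":0,"claw":1},{"dx":0,"dy":0,"dz":0,"ax":0,"ay":0,"az":0,"claw":1},{"dx":0,"dy":0,"dz":0,"ax":0,"ay":0,"az":0,"claw":0},{"dx":0,"dy":0,"dz":0,"ax":0,"ay":0,"az":0,"claw":0},{"dx":0,"dy":0,"dz":0,"ax":0,"ay":0,"az":0,"claw":0},{"dx":0,"dy":0,"dz":0,"ax":0,"ay":0,"az":0,"claw":0},{"dx":0,"dy":0,"dz":-0.6,"ax":0,"ay":0,"az":0,"claw":0},{"dx":0,"dy":0,"dz":-1,"ax":0,"ay":0,"az":0,"claw":0},{"dx":0,"dy":0,"dz":-1,"ax":0,"ay":0,"az":0,"claw":0},{"dx":0,"dy":0,"dz":-1,"ax":0,"ay":0,"az":0,"claw":0},{"dx":0,"dy":0,"dz":-1,"ax":0,"ay":0,"az":0.7,"claw":0},{"dx":0,"dy":0,"dz":-1,"ax":0,"ay":0,"az":0.7,"claw":0}]'
python3 -c "
from h import *
delta(.472,-.318,.15,92.6)
f,C=shot('scene');cv2.imwrite('pics/s7.png',f['img'])
f,C=shot('wrist');cv2.imwrite('pics/w7.png',f['img'])"
```

```text
t: 12.75
ee_pos: [0.5341, 0.172, 0.1422]
eef_rot: [-0.063, 3.14, 0.001]
ft_force: [0.5, 0.4, -0.1]
finger_gap: 0.872
gripper_force: 0.0
t 12.75 pos [0.5341 0.172  0.1422] head 92.3 turn units [ 0.01  0.01 -0.05] then shift units [  4.21 -24.34  -0.39] F [ 0.5  0.4 -0.1] gap mm 80.2 gf 0.0
```

```bash
python3 -m handwheel '[{"dx":0,"dy":-1,"dz":-0.1,"ax":0,"ay":0,"az":0,"claw":0},{"dx":0.2,"dy":-1,"dz":-0.1,"ax":0,"ay":0,"az":0,"claw":0},{"dx":0.2,"dy":-1,"dz":-0.1,"ax":0,"ay":0,"az":0,"claw":0},{"dx":0.2,"dy":-1,"dz":-0.1,"ax":0,"ay":0,"az":0,"claw":0},{"dx":0.2,"dy":-1,"dz":-0.1,"ax":0,"ay":0,"az":0,"claw":0},{"dx":0.2,"dy":-1,"dz":-0.1,"ax":0,"ay":0,"az":0,"claw":0},{"dx":0.2,"dy":-1,"dz":-0.1,"ax":0,"ay":0,"az":0,"claw":0},{"dx":0.2,"dy":-1,"dz":-0.1,"ax":0,"ay":0,"az":0,"claw":0},{"dx":0.2,"dy":-1,"dz":0,"ax":0,"ay":0,"az":0,"claw":0},{"dx":0.2,"dy":-1,"dz":0,"ax":0,"ay":0,"az":0,"claw":0},{"dx":0.2,"dy":-1,"dz":0,"ax":0,"ay":0,"az":0,"claw":0},{"dx":0.2,"dy":-1,"dz":0,"ax":0,"ay":0,"az":0,"claw":0}]' | head -2
python3 -m handwheel '[{"dx":0.2,"dy":-1,"dz":0,"ax":0,"ay":0,"az":0,"claw":0},{"dx":0.2,"dy":-1,"dz":0,"ax":0,"ay":0,"az":0,"claw":0},{"dx":0.2,"dy":-1,"dz":0,"ax":0,"ay":0,"az":0,"claw":0},{"dx":0.2,"dy":-1,"dz":0,"ax":0,"ay":0,"az":0,"claw":0},{"dx":0.2,"dy":-1,"dz":0,"ax":0,"ay":0,"az":0,"claw":0},{"dx":0.2,"dy":-1,"dz":0,"ax":0,"ay":0,"az":0,"claw":0},{"dx":0.2,"dy":-1,"dz":0,"ax":0,"ay":0,"az":0,"claw":0},{"dx":0.2,"dy":-1,"dz":0,"ax":0,"ay":0,"az":0,"claw":0},{"dx":0.2,"dy":-1,"dz":0,"ax":0,"ay":0,"az":0,"claw":0},{"dx":0.2,"dy":-1,"dz":0,"ax":0,"ay":0,"az":0,"claw":0},{"dx":0,"dy":-1,"dz":0,"ax":0,"ay":0,"az":0,"claw":0},{"dx":0,"dy":-0.5,"dz":0,"ax":0,"ay":0,"az":0,"claw":0}]' | head -2
python3 -m handwheel '[{"dx":0,"dy":0,"dz":0,"ax":0,"ay":0,"az":0,"claw":0},{"dx":0,"dy":0,"dz":0,"ax":0,"ay":0,"az":0,"claw":0},{"dx":0,"dy":0,"dz":0,"ax":0,"ay":0,"az":0,"claw":0},{"dx":0,"dy":0,"dz":0,"ax":0,"ay":0,"az":0,"claw":0}]' | head -2
python3 - <<'E'
from h import *
import pickle
delta(.472,-.318,.15,92.6)
f,C=shot('wrist');cv2.imwrite('pics/w8.png',f['img']); pickle.dump((f,C),open("w8.pkl","wb"))
g,D=shot('scene');cv2.imwrite('pics/s8.png',g['img']); 
print(proj(f,C,[.472,-.318,.068]),proj(f,C,[.554,-.314,.078]),proj(f,C,[.64,-.311,.042]))
# chips on the housing? dark blobs in the top strip (scene view)
c=np.array([.6159,-.0369]);h=np.radians(12.17);X=np.array([np.cos(h),np.sin(h)]);Y=np.array([-X[1],X[0]])
poly=np.array([proj(g,D,[*(c+a*X+b*Y),.03]) for a,b in [(-.065,-.08),(.005,-.08),(.005,.08),(-.065,.08)]]).astype(np.int32)
m=np.zeros((480,640),np.uint8);cv2.fillPoly(m,[poly],1); gr=cv2.cvtColor(g['img'],cv2.COLOR_BGR2GRAY)
print("dark px on strip",int(((gr<90)&(m>0)).sum()),"of",int(m.sum()))
E
```

```text
t: 13.85
ee_pos: [0.5, -0.0705, 0.1559]
t: 14.85
ee_pos: [0.4699, -0.3036, 0.1559]
t: 15.18
ee_pos: [0.4711, -0.2996, 0.156]
t 15.18 pos [ 0.4711 -0.2996  0.156 ] head 92.7 turn units [ 0.01 -0.    0.01] then shift units [-0.   -0.92  0.3 ] F [-0.1 -0.2 -0.3] gap mm 92.0 gf 0.0
(np.float64(291.7056468660812), np.float64(238.48714417689592)) (np.float64(293.28942607226986), np.float64(360.63844166931176)) (np.float64(296.71546697151183), np.float64(431.1055315825649))
dark px on strip 402 of 1909
```

View pics/w8.png

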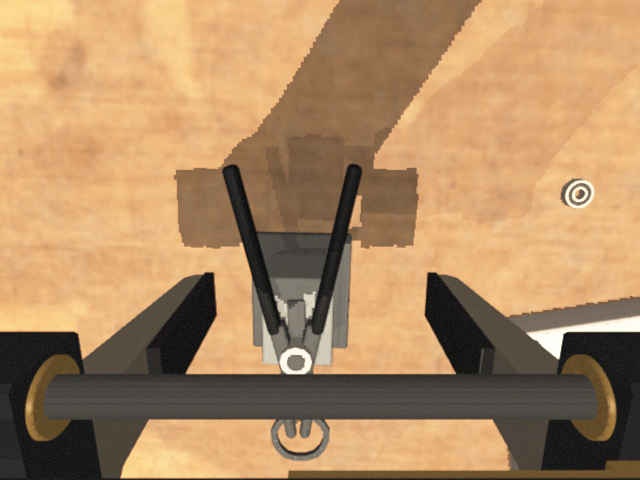

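The wrist view shows the handle ends at (232,170) and (355,170), the pivot at (295,361) and the ring at (301,437). All are close to the predicted pixels.

```bash
python3 - <<'E'
from h import *
import pickle
f,C=pickle.load(open("w8.pkl","rb"))
pv=onz(f,C,295.5,361,.078)[:2]; a=onz(f,C,231.5,170,.074)[:2];b=onz(f,C,355.5,170,.074)[:2]; rg=onz(f,C,300.5,437.5,.044)[:2]
m=(a+b)/2; d=pv-m; print("pivot",pv,"ends",a,b,"ring",rg,"len",np.hypot(*d),"spread",np.hypot(*(a-b)))
for q in (pv-m,rg-pv,rg-m): print(np.degrees(np.arctan2(q[1],q[0])),np.hypot(*q))
# centreline of handles near grip row, by dark mask
gr=cv2.cvtColor(f['img'],cv2.COLOR_BGR2GRAY)
for v in (200,225,240,250):
    w=np.where(gr[v,220:380]<45)[0]+220; l=w[w<290];r=w[w>=290]
    if len(l) and len(r): P=onz(f,C,l.min(),v,.068);Q=onz(f,C,r.max(),v,.068); print(v,l.min(),l.max(),r.min(),r.max(),((P+Q)/2).round(4),np.linalg.norm(P-Q).round(4))
g,D=shot('top'); c=np.array([.6159,-.0369]);h=np.radians(12.17);X=np.array([np.cos(h),np.sin(h)]);Y=np.array([-X[1],X[0]])
poly=np.array([proj(g,D,[*(c+a*X+b*Y),.03]) for a,b in [(-.065,-.08),(.005,-.08),(.005,.08),(-.065,.08)]]).astype(np.int32)
m=np.zeros((480,640),np.uint8);cv2.fillPoly(m,[poly],1); G=cv2.cvtColor(g['img'],cv2.COLOR_BGR2GRAY)
print("top dark",int(((G<90)&(m>0)).sum()),"of",int(m.sum())); cv2.imwrite("pics/t8.png",g['img'])
# dark px near housing right side on bench -> fallen chips
E
```

```text
pivot [ 0.5542053  -0.31251295] ends [ 0.42924412 -0.35501524] [ 0.42586975 -0.2805136 ] ring [ 0.64425169 -0.30771787] len 0.12675719567819146 spread 0.07457802188870978
2.374405895971725 0.12675719567819146
3.048191346121234 0.09017396980336191
2.6544844670013963 0.21692752215162897
200 231 246 340 353 [ 0.447  -0.3185  0.068 ] 0.0765
225 238 253 334 347 [ 0.4631 -0.3177  0.068 ] 0.0694
240 242 258 330 345 [ 0.473  -0.3168  0.068 ] 0.0662
250 246 261 328 341 [ 0.4797 -0.3166  0.068 ] 0.0615
top dark 0 of 1847
```

```bash
python3 -m handwheel '[{"dx":0,"dy":-0.45,"dz":0.2,"ax":0,"ay":0,"az":0,"claw":0},{"dx":-0.05,"dy":-0.4,"dz":0.5,"ax":0,"ay":0,"az":0,"claw":0},{"dx":0,"dy":0,"dz":0.7,"ax":0,"ay":0,"az":0,"claw":0},{"dx":0,"dy":0,"dz":0.7,"ax":0,"ay":0,"az":0,"claw":0},{"dx":0,"dy":0,"dz":0.7,"ax":0,"ay":0,"az":0,"claw":0},{"dx":0,"dy":0,"dz":0.7,"ax":0,"ay":0,"az":0,"claw":0},{"dx":0,"dy":0,"dz":0.7,"ax":0,"ay":0,"az":0,"claw":0},{"dx":0,"dy":0,"dz":0.7,"ax":0,"ay":0,"az":0,"claw":0},{"dx":0,"dy":0,"dz":0.4,"ax":0,"ay":0,"az":0,"claw":0},{"dx":0,"dy":0,"dz":0,"ax":0,"ay":0,"az":0,"claw":0},{"dx":0,"dy":0,"dz":0,"ax":0,"ay":0,"az":0,"claw":0}]'
python3 -c "
from h import *
delta(.472,-.3165,.049,92.5)"
```

```text
t: 16.25
ee_pos: [0.4722, -0.3186, 0.0496]
eef_rot: [0.068, -3.14, -0.0]
ft_force: [-0.1, -0.2, 0.1]
finger_gap: 0.999
gripper_force: 0.0
t 16.25 pos [ 0.4722 -0.3186  0.0496] head 92.5 turn units [ 0.   -0.01 -0.  ] then shift units [0.   0.1  0.03] F [-0.1 -0.2  0.1] gap mm 91.9 gf 0.0
```

```bash
python3 -m handwheel '[{"dx":0,"dy":0.1,"dz":0,"ax":0,"ay":0,"az":0,"claw":1},{"dx":0,"dy":0,"dz":0,"ax":0,"ay":0,"az":0,"claw":1},{"dx":0,"dy":0,"dz":0,"ax":0,"ay":0,"az":0,"claw":1},{"dx":0,"dy":0,"dz":0,"ax":0,"ay":0,"az":0,"claw":1},{"dx":0,"dy":0,"dz":0,"ax":0,"ay":0,"az":0,"claw":1},{"dx":0,"dy":0,"dz":0,"ax":0,"ay":0,"az":0,"claw":1},{"dx":0,"dy":0,"dz":0,"ax":0,"ay":0,"az":0,"claw":1},{"dx":0,"dy":0,"dz":0,"ax":0,"ay":0,"az":0,"claw":1},{"dx":0,"dy":0,"dz":0,"ax":0,"ay":0,"az":0,"claw":1},{"dx":0,"dy":0,"dz":0,"ax":0,"ay":0,"az":0,"claw":1},{"dx":0,"dy":0,"dz":0,"ax":0,"ay":0,"az":0,"claw":1},{"dx":0,"dy":0,"dz":0,"ax":0,"ay":0,"az":0,"claw":1}]'
python3 -m handwheel '[{"dx":0,"dy":0,"dz":0,"ax":0,"ay":0,"az":0,"claw":1},{"dx":0,"dy":0,"dz":0,"ax":0,"ay":0,"az":0,"claw":1},{"dx":0,"dy":0,"dz":0,"ax":0,"ay":0,"az":0,"claw":1}]'
```

```text
t: 17.25
ee_pos: [0.4723, -0.3161, 0.0502]
eef_rot: [0.069, -3.14, -0.0]
ft_force: [-3.9, -0.2, 3.9]
finger_gap: 0.283
gripper_force: 30.0
t: 17.5
ee_pos: [0.4723, -0.3161, 0.0502]
eef_rot: [0.069, -3.141, -0.0]
ft_force: [-3.9, -0.2, 3.6]
finger_gap: 0.285
gripper_force: 30.0
```

```bash
python3 -m handwheel '[{"dx":0,"dy":0,"dz":-0.2,"ax":0,"ay":0,"az":0,"claw":1},{"dx":0,"dy":0,"dz":-0.4,"ax":0,"ay":0,"az":0,"claw":1},{"dx":0,"dy":0,"dz":-0.4,"ax":0,"ay":0,"az":0,"claw":1},{"dx":0,"dy":0,"dz":-0.4,"ax":0,"ay":0,"az":0,"claw":1},{"dx":0,"dy":0,"dz":-0.4,"ax":0,"ay":0,"az":0,"claw":1},{"dx":0,"dy":0,"dz":-0.4,"ax":0,"ay":0,"az":0,"claw":1},{"dx":0,"dy":0,"dz":-0.4,"ax":0,"ay":0,"az":0,"claw":1},{"dx":0,"dy":0,"dz":-0.4,"ax":0,"ay":0,"az":0,"claw":1},{"dx":0,"dy":0,"dz":-0.2,"ax":0,"ay":0,"az":0,"claw":1},{"dx":0,"dy":0,"dz":0,"ax":0,"ay":0,"az":0,"claw":1},{"dx":0,"dy":0,"dz":0,"ax":0,"ay":0,"az":0,"claw":1}]'
python3 - <<'E'
from h import *
import pickle
f,C=shot('wrist'); t,T=shot('top'); s,S=shot('scene'); pickle.dump((f,C,t,T,s,S),open("p9.pkl","wb"))
for n,i in (("w9",f),("t9",t),("s9",s)): cv2.imwrite(f"pics/{n}.png",i["img"])
p=[.64,-.311,.1]; a=proj(t,T,p); b=proj(s,S,p); print(a,b)
def cr(im,u,v,w,h,k): u,v=int(u),int(v); return cv2.resize(im[v-h:v+h,u-w:u+w],None,fx=k,fy=k,interpolation=cv2.INTER_CUBIC)
A=cr(t["img"],*a,32,37,4); B=cr(s["img"],*b,32,37,4); W=cv2.resize(f["img"],(395,296)); 
print("top crop origin",int(a[0])-32,int(a[1])-37,"scene",int(b[0])-32,int(b[1])-37)
# wrist cropped lower part
L=cv2.resize(f["img"][290:480,230:370],(280,296+84)); print(A.shape)
H=np.zeros((380,256+256+280,3),np.uint8); H[:296,:256]=A;H[:296,256:512]=B;H[:,512:]=L; cv2.imwrite("pics/c9.png",H)
delta(.472,-.3165,.108,92.5)
E
```

```text
t: 18.42
ee_pos: [0.4725, -0.3161, 0.1144]
eef_rot: [-0.069, 3.14, -0.0]
ft_force: [-0.4, 0.3, -2.6]
finger_gap: 0.283
gripper_force: 30.0
(np.float64(462.65543093231145), np.float64(217.83233022756107)) (np.float64(469.6662618028699), np.float64(308.65010762544324))
top crop origin 430 180 scene 437 271
(296, 256, 3)
t 18.57 pos [ 0.4722 -0.3159  0.1137] head 92.5 turn units [ 0.   -0.01  0.  ] then shift units [ 0.01 -0.03  0.28] F [-0.6  0.5 -1.9] gap mm 26.1 gf 30.0
```

View pics/c9.png

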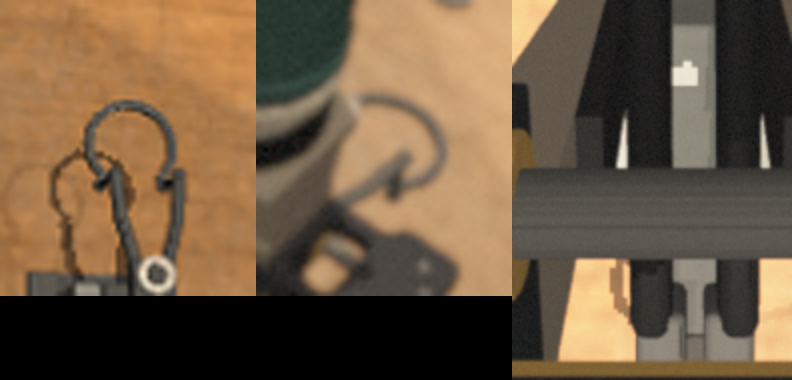

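The last crop shows the ring spread open on the tips: outer edge u 86–178 in the top crop, centre about (131,146), which is (462.8,216.5) in the image. It is within 2 px of the prediction. From here I measure numerically only.

```bash
python3 - <<'E'
from h import *
import pickle
f,C,t,T,s,S=pickle.load(open("p9.pkl","rb"))
for z in (.095,.105): print(z,onz(t,T,462.8,216.5,z))
# edges -> extents/size check at z
l,r,top=[onz(t,T,430+u/4,180+v/4,.107) for u,v in ((86,145),(177,145),(130,100))]; print(np.linalg.norm(l-r), top, (l+r)/2)
rg=onz(t,T,462.8,216.5,.105)[:2]; st=telemetry.get_state()["ee_pos"][:2]
d=np.array([.6595,-.0278])-rg; print("move",d); delta(st[0]+d[0],st[1]+d[1],.1137,92.5)
E
```

```text
0.095 [ 0.64469891 -0.31293098  0.095     ]
0.105 [ 0.64190272 -0.30977126  0.105     ]
0.055152204888972454 [ 0.66955406 -0.30843548  0.107     ] [ 0.64197848 -0.309407    0.107     ]
move [0.01759728 0.28197126]
t 18.57 pos [ 0.4722 -0.3159  0.1137] head 92.5 turn units [ 0.   -0.01  0.  ] then shift units [-1.49 14.05 -0.  ] F [-0.6  0.5 -1.9] gap mm 26.1 gf 30.0
```

```bash
python3 -m handwheel '[{"dx":0,"dy":0.4,"dz":0,"ax":0,"ay":0,"az":0,"claw":1},{"dx":0,"dy":0.8,"dz":0,"ax":0,"ay":0,"az":0,"claw":1},{"dx":-0.1,"dy":0.8,"dz":0,"ax":0,"ay":0,"az":0,"claw":1},{"dx":-0.1,"dy":0.8,"dz":0,"ax":0,"ay":0,"az":0,"claw":1},{"dx":-0.1,"dy":0.8,"dz":0,"ax":0,"ay":0,"az":0,"claw":1},{"dx":-0.1,"dy":0.8,"dz":0,"ax":0,"ay":0,"az":0,"claw":1},{"dx":-0.1,"dy":0.8,"dz":0,"ax":0,"ay":0,"az":0,"claw":1},{"dx":-0.1,"dy":0.8,"dz":0,"ax":0,"ay":0,"az":0,"claw":1},{"dx":-0.1,"dy":0.8,"dz":0,"ax":0,"ay":0,"az":0,"claw":1},{"dx":-0.1,"dy":0.8,"dz":0,"ax":0,"ay":0,"az":0,"claw":1},{"dx":-0.1,"dy":0.8,"dz":0,"ax":0,"ay":0,"az":0,"claw":1},{"dx":-0.1,"dy":0.8,"dz":0,"ax":0,"ay":0,"az":0,"claw":1}]' | head -2
python3 -m handwheel '[{"dx":-0.1,"dy":0.8,"dz":0,"ax":0,"ay":0,"az":0,"claw":1},{"dx":-0.1,"dy":0.8,"dz":0,"ax":0,"ay":0,"az":0,"claw":1},{"dx":-0.1,"dy":0.8,"dz":0,"ax":0,"ay":0,"az":0,"claw":1},{"dx":-0.1,"dy":0.8,"dz":0,"ax":0,"ay":0,"az":0,"claw":1},{"dx":-0.1,"dy":0.8,"dz":0,"ax":0,"ay":0,"az":0,"claw":1},{"dx":0,"dy":0.6,"dz":0,"ax":0,"ay":0,"az":0,"claw":1},{"dx":0,"dy":0.3,"dz":0,"ax":0,"ay":0,"az":0,"claw":1},{"dx":0,"dy":0,"dz":0,"ax":0,"ay":0,"az":0,"claw":1},{"dx":0,"dy":0,"dz":0,"ax":0,"ay":0,"az":0,"claw":1},{"dx":0,"dy":0,"dz":0,"ax":0,"ay":0,"az":0,"claw":1},{"dx":0,"dy":0,"dz":0,"ax":0,"ay":0,"az":0,"claw":1}]'
cat > ringfit.py <<'E'
from h import *
import pickle
def fit(f,C,p,rad,thr=110,lo=.6,hi=1.25,dbg=None):
    """fit ellipse to dark ring pixels in an annulus round the predicted projection of a 3D centre"""
    u0,v0=proj(f,C,p); g=cv2.cvtColor(f["img"],cv2.COLOR_BGR2GRAY)
    ang=np.linspace(0,2*np.pi,73)[:-1]
    e=np.array([proj(f,C,[p[0]+rad*np.cos(a),p[1]+rad*np.sin(a),p[2]]) for a in ang])-[u0,v0]
    pts=[];keep=[]
    for a,d in zip(ang,e):
        k=np.linspace(lo,hi,60); q=np.array([u0,v0])+k[:,None]*d
        val=cv2.remap(g,q[:,0].astype(np.float32)[None],q[:,1].astype(np.float32)[None],cv2.INTER_LINEAR)[0].astype(float)
        i=int(val.argmin())
        if 3<i<56 and val[i]<thr and val[:i].max()-val[i]>25 and val[i:].max()-val[i]>25:
            pts.append(q[i]);keep.append((round(np.degrees(a)),round(k[i],2)))
    return np.array(pts,np.float32),keep,(u0,v0)
E
python3 - <<'E'
from ringfit import *
t,T=shot('top'); s,S=shot('scene'); w,W=shot('wrist'); pickle.dump((t,T,s,S,w,W),open("p10.pkl","wb")); cv2.imwrite("pics/t10.png",t["img"]);cv2.imwrite("pics/s10.png",s["img"])
st=telemetry.get_state()["ee_pos"]; p=np.array([st[0]+.170,st[1]+.0062,st[2]-.0082]); print("pred ring",p)
for f,C in ((t,T),(s,S)):
    P,k,c=fit(f,C,p,.025); print(c,len(P),k)
    if len(P)>7: print(cv2.fitEllipse(P))
E
```

```text
t: 19.57
ee_pos: [0.484, -0.1299, 0.1139]
t: 20.48
ee_pos: [0.49, -0.0341, 0.1142]
eef_rot: [0.067, -3.141, 0.001]
ft_force: [-0.4, 0.0, -1.9]
finger_gap: 0.281
gripper_force: 30.0
pred ring [ 0.66006371 -0.02755314  0.10599392]
(np.float64(344.4855900122188), np.float64(200.70354414412748)) 45 [(0, np.float64(1.05)), (5, np.float64(1.05)), (10, np.float64(1.05)), (15, np.float64(0.97)), (20, np.float64(1.0)), (25, np.float64(1.02)), (30, np.float64(1.02)), (35, np.float64(1.0)), (40, np.float64(1.02)), (45, np.float64(1.01)), (50, np.float64(0.97)), (55, np.float64(1.03)), (60, np.float64(1.06)), (65, np.float64(1.02)), (70, np.float64(1.07)), (75, np.float64(1.04)), (85, np.float64(0.7)), (90, np.float64(0.71)), (95, np.float64(0.8)), (100, np.float64(0.81)), (105, np.float64(0.91)), (110, np.float64(0.93)), (115, np.float64(1.06)), (120, np.float64(1.21)), (240, np.float64(0.84)), (245, np.float64(0.81)), (250, np.float64(0.78)), (255, np.float64(0.74)), (275, np.float64(0.99)), (280, np.float64(1.0)), (285, np.float64(1.01)), (290, np.float64(0.94)), (295, np.float64(0.96)), (300
[... 368 characters left out ...]
0078), 74.89601135253906)
(np.float64(366.3121609344543), np.float64(223.84932112301766)) 21 [(40, np.float64(0.96)), (45, np.float64(0.96)), (50, np.float64(0.97)), (55, np.float64(0.99)), (60, np.float64(1.0)), (65, np.float64(0.97)), (70, np.float64(0.92)), (75, np.float64(0.96)), (80, np.float64(1.0)), (85, np.float64(0.94)), (90, np.float64(0.99)), (95, np.float64(0.97)), (100, np.float64(1.0)), (225, np.float64(1.1)), (230, np.float64(0.99)), (235, np.float64(1.0)), (240, np.float64(1.01)), (245, np.float64(1.04)), (250, np.float64(1.06)), (255, np.float64(1.0)), (260, np.float64(1.03))]
((366.2960510253906, 224.2377166748047), (16.48521614074707, 24.67828941345215), 90.41049194335938)
```

```bash
cat >> ringfit.py <<'E'
from scipy.optimize import least_squares
def ring3d(views,p,r=.025,tilt=False):
    obs=[]
    for f,C,ok in views:
        P,k,_=fit(f,C,p,.025,lo=.8,hi=1.2)
        obs+=[ray(f,C,*q) for q,(a,kk) in zip(P,k) if any(l<=a<=h for l,h in ok)]
    def res(x):
        out=[]
        for o,d in obs:
            b=x[3] if tilt else 0; n=np.array([-b,0,1.]); c=x[:3]; q=o+d*(n@(c-o))/(n@d); out.append(np.linalg.norm(q-c)-r)
        return out
    s=least_squares(res,list(p)+([0] if tilt else []),loss="soft_l1",f_scale=.001); return s.x,np.sqrt(np.mean(np.square(s.fun))),len(obs)
E
python3 - <<'E'
from ringfit import *
t,T,s,S,w,W=pickle.load(open("p10.pkl","rb")); p=np.array([.6601,-.0276,.106])
A=(t,T,[(0,76),(275,359)]); B=(s,S,[(40,100),(225,262)])
for tl in (False,True): print("both",ring3d([A,B],p,tilt=tl))
print("r24.5",ring3d([A,B],p,r=.0245))
fs=pickle.load(open("f0.pkl","rb"))
for n in ("top","scene"):
    f=fs[n]; C=cam(f); g=cv2.cvtColor(f["img"],cv2.COLOR_BGR2GRAY).astype(np.float32)
    c0=np.array([.6595,-.0278])
    for z,rad,nm in ((.058,.02,"stub top"),(.042,.031,"bearing")):
      for it in range(3):
        Q=[]
        for a in np.radians(np.arange(0,360,6)):
            k=np.linspace(.75,1.25,50); q=np.array([proj(f,C,[c0[0]+rad*x*np.cos(a),c0[1]+rad*x*np.sin(a),z]) for x in k]).astype(np.float32)
            v=cv2.remap(g,q[None,:,0],q[None,:,1],cv2.INTER_CUBIC)[0]; d=np.gradient(cv2.GaussianBlur(v[None],(9,1),0)[0])
            i=int(d[3:-3].argmin())+3
            if d[i]<-1.5 : Q.append([c0[0]+rad*k[i]*np.cos(a),c0[1]+rad*k[i]*np.sin(a)])
        Q=np.array(Q); r=least_squares(lambda x:np.hypot(*(Q-x[:2]).T)-x[2],[*c0,rad],loss="soft_l1",f_scale=.001); c0=r.x[:2]
      print(n,nm,r.x.round(4),len(Q),np.median(abs(r.fun)).round(4)); c0=np.array([.6595,-.0278])
E
```

```text
both (array([ 0.66052365, -0.02697621,  0.1046125 ]), np.float64(0.0006828593603086873), 46)
both (array([ 0.66083272, -0.02697779,  0.10434855, -0.03609338]), np.float64(0.0006699241316632368), 46)
r24.5 (array([ 0.66110966, -0.02699426,  0.1044463 ]), np.float64(0.0007545365283462568), 46)
top stub top [ 0.66   -0.0269  0.0198] 60 0.0006
top bearing [ 0.6559 -0.0279  0.0268] 59 0.0012
scene stub top [ 0.6576 -0.0281  0.0197] 35 0.0009
scene bearing [ 0.6592 -0.0243  0.0337] 31 0.001
```

```bash
python3 -m handwheel '[{"dx":0.04,"dy":0,"dz":0.3,"ax":0,"ay":0,"az":0,"claw":1},{"dx":0,"dy":0,"dz":0.4,"ax":0,"ay":0,"az":0,"claw":1},{"dx":0,"dy":0,"dz":0.4,"ax":0,"ay":0,"az":0,"claw":1},{"dx":0,"dy":0,"dz":0.4,"ax":0,"ay":0,"az":0,"claw":1},{"dx":0,"dy":0,"dz":0.2,"ax":0,"ay":0,"az":0,"claw":1},{"dx":0,"dy":0,"dz":0,"ax":0,"ay":0,"az":0,"claw":1},{"dx":0,"dy":0,"dz":0,"ax":0,"ay":0,"az":0,"claw":1},{"dx":0,"dy":0,"dz":0,"ax":0,"ay":0,"az":0,"claw":1}]'
python3 - <<'E'
from ringfit import *
t,T=shot('top'); s,S=shot('scene'); pickle.dump((t,T,s,S),open("p11.pkl","wb"))
st=telemetry.get_state(); print(st["ee_pos"],st["ft_force"].round(1)); p=st["ee_pos"]+[.170,.0065,-.0095]; print("pred",p)
A=(t,T,[(0,76),(275,359)]); B=(s,S,[(40,100),(225,262)])
print("both",ring3d([A,B],p))
for v in (A,B):
    P,k,c=fit(v[0],v[1],p,.025,lo=.8,hi=1.2); print([x for x in k if any(l<=x[0]<=h for l,h in v[2])][::3])
E
```

```text
t: 21.3
ee_pos: [0.4895, -0.0331, 0.0803]
eef_rot: [-0.069, 3.141, -0.0]
ft_force: [-0.1, -0.0, -1.2]
finger_gap: 0.285
gripper_force: 30.0
[ 0.48963109 -0.03312755  0.08052297] [ 0.1 -0.5 -1.9]
pred [ 0.65963109 -0.02662755  0.07102297]
both (array([ 0.66028265, -0.02487464,  0.07002088]), np.float64(0.0013076594143428407), 25)
[(0, np.float64(1.01)), (15, np.float64(1.02)), (30, np.float64(1.01)), (75, np.float64(0.85)), (325, np.float64(0.98)), (340, np.float64(0.99)), (355, np.float64(1.02))]
[(40, np.float64(1.02)), (55, np.float64(1.02))]
```

```bash
python3 -m handwheel '[{"dx":0.03,"dy":-0.05,"dz":0.1,"ax":0,"ay":0,"az":0,"claw":1},{"dx":0,"dy":0,"dz":0.2,"ax":0,"ay":0,"az":0,"claw":1},{"dx":0,"dy":0,"dz":0.15,"ax":0,"ay":0,"az":0,"claw":1},{"dx":0,"dy":0,"dz":0.1,"ax":0,"ay":0,"az":0,"claw":1},{"dx":0,"dy":0,"dz":0.1,"ax":0,"ay":0,"az":0,"claw":1},{"dx":0,"dy":0,"dz":0.05,"ax":0,"ay":0,"az":0,"claw":1},{"dx":0,"dy":0,"dz":0,"ax":0,"ay":0,"az":0,"claw":1},{"dx":0,"dy":0,"dz":0,"ax":0,"ay":0,"az":0,"claw":1}]'; python3 -c "
from h import *
s=telemetry.get_state();print(s['ft_torque'].round(2))"
```

```text
t: 22.07
ee_pos: [0.4887, -0.0341, 0.0661]
eef_rot: [0.069, -3.141, -0.0]
ft_force: [0.1, -0.3, -2.3]
finger_gap: 0.284
gripper_force: 30.0
[0.02 0.19 0.01]
```

```bash
python3 -m handwheel '[{"dx":0,"dy":0,"dz":0.1,"ax":0,"ay":0,"az":0,"claw":1},{"dx":0,"dy":0,"dz":0.1,"ax":0,"ay":0,"az":0,"claw":1},{"dx":0,"dy":0,"dz":0.1,"ax":0,"ay":0,"az":0,"claw":1},{"dx":0,"dy":0,"dz":0.1,"ax":0,"ay":0,"az":0,"claw":1},{"dx":0,"dy":0,"dz":0.05,"ax":0,"ay":0,"az":0,"claw":1},{"dx":0,"dy":0,"dz":0,"ax":0,"ay":0,"az":0,"claw":1},{"dx":0,"dy":0,"dz":0,"ax":0,"ay":0,"az":0,"claw":1}]'; python3 -c "
from h import *
s=telemetry.get_state();print(s['ft_torque'].round(2))"
```

```text
t: 22.65
ee_pos: [0.4887, -0.0342, 0.0571]
eef_rot: [0.069, -3.141, 0.0]
ft_force: [-0.3, -0.6, -2.4]
finger_gap: 0.285
gripper_force: 30.0
[0.04 0.23 0.01]
```

```bash
for i in 1; do python3 -m handwheel '[{"dx":0,"dy":0,"dz":0.05,"ax":0,"ay":0,"az":0,"claw":1},{"dx":0,"dy":0,"dz":0,"ax":0,"ay":0,"az":0,"claw":1},{"dx":0,"dy":0,"dz":0,"ax":0,"ay":0,"az":0,"claw":1}]' | sed -n 2,4p; done; python3 -c "
from h import *
s=telemetry.get_state();print(s['ft_torque'].round(2))"
python3 -m handwheel '[{"dx":0,"dy":0,"dz":0.04,"ax":0,"ay":0,"az":0,"claw":1},{"dx":0,"dy":0,"dz":0,"ax":0,"ay":0,"az":0,"claw":1},{"dx":0,"dy":0,"dz":0,"ax":0,"ay":0,"az":0,"claw":1}]' | sed -n 2,4p; python3 -c "
from h import *
s=telemetry.get_state();print(s['ft_torque'].round(2))"
```

```text
ee_pos: [0.4887, -0.0341, 0.0562]
eef_rot: [-0.069, 3.141, 0.0]
ft_force: [-0.4, 0.6, -2.6]
[0.04 0.19 0.03]
ee_pos: [0.4887, -0.0341, 0.0554]
eef_rot: [-0.069, 3.141, 0.0]
ft_force: [-0.7, 0.1, -1.8]
[-0.03  0.2   0.01]
```

```bash
python3 -m handwheel '[{"dx":0,"dy":0,"dz":0.05,"ax":0,"ay":0,"az":0,"claw":1},{"dx":0,"dy":0,"dz":0,"ax":0,"ay":0,"az":0,"claw":1},{"dx":0,"dy":0,"dz":0,"ax":0,"ay":0,"az":0,"claw":1}]' | sed -n 2,4p; python3 -c "
from h import *
s=telemetry.get_state();print(s['ft_torque'].round(2))"
python3 -m handwheel '[{"dx":0,"dy":0,"dz":0.05,"ax":0,"ay":0,"az":0,"claw":1},{"dx":0,"dy":0,"dz":0,"ax":0,"ay":0,"az":0,"claw":1},{"dx":0,"dy":0,"dz":0,"ax":0,"ay":0,"az":0,"claw":1}]' | sed -n 2,4p; python3 -c "
from h import *
s=telemetry.get_state();print(s['ft_torque'].round(2))"
```

```text
ee_pos: [0.4887, -0.0341, 0.0543]
eef_rot: [0.069, -3.141, -0.0]
ft_force: [-0.4, 0.8, -2.8]
[ 0.01  0.25 -0.01]
ee_pos: [0.4888, -0.0342, 0.0534]
eef_rot: [-0.069, 3.141, -0.0]
ft_force: [-0.1, -0.3, -1.8]
[-0.07  0.16  0.01]
```

```bash
python3 -m handwheel '[{"dx":0,"dy":0,"dz":0.04,"ax":0,"ay":0,"az":0,"claw":1},{"dx":0,"dy":0,"dz":0,"ax":0,"ay":0,"az":0,"claw":1},{"dx":0,"dy":0,"dz":0,"ax":0,"ay":0,"az":0,"claw":1}]' | sed -n 2,4p; python3 -c "
from h import *
s=telemetry.get_state();print(s['ft_torque'].round(2))"
```

```text
ee_pos: [0.4888, -0.0341, 0.0526]
eef_rot: [-0.069, 3.141, 0.0]
ft_force: [-0.9, -0.3, -1.2]
[0.01 0.16 0.01]
```

```bash
python3 -m handwheel '[{"dx":0,"dy":0,"dz":0.04,"ax":0,"ay":0,"az":0,"claw":1},{"dx":0,"dy":0,"dz":0,"ax":0,"ay":0,"az":0,"claw":1},{"dx":0,"dy":0,"dz":0,"ax":0,"ay":0,"az":0,"claw":1},{"dx":0,"dy":0,"dz":0,"ax":0,"ay":0,"az":0,"claw":1}]' | sed -n 2,4p; python3 -c "
from h import *
s=telemetry.get_state();print(s['ft_torque'].round(2))"
```

```text
ee_pos: [0.4887, -0.0342, 0.0518]
eef_rot: [-0.069, 3.141, -0.0]
ft_force: [-0.8, -0.3, -0.1]
[0.05 0.25 0.02]
```

```bash
cat > avg.py <<'E'
from ringfit import *
F=[];M=[]
for i in range(8):
    if i<7: f=grab_frame("top")
    s=telemetry.get_state(); F.append(s["ft_force"]); M.append(s["ft_torque"])
print(s["t"],s["ee_pos"].round(4),"F",np.mean(F,0).round(2),"M",np.mean(M,0).round(3),"gf",s["gripper_force"])
E
python3 avg.py; python3 -m handwheel '[{"dx":0,"dy":0,"dz":-0.08,"ax":0,"ay":0,"az":0,"claw":1},{"dx":0,"dy":0,"dz":-0.04,"ax":0,"ay":0,"az":0,"claw":1},{"dx":0,"dy":0,"dz":0,"ax":0,"ay":0,"az":0,"claw":1},{"dx":0,"dy":0,"dz":0,"ax":0,"ay":0,"az":0,"claw":1}]' | sed -n 2,4p; python3 avg.py
```

```text
24.5833 [ 0.4887 -0.0342  0.0518] F [-1.33 -0.02 -0.2 ] M [-0.     0.199  0.001] gf 29.985792338848114
ee_pos: [0.4886, -0.0341, 0.0541]
eef_rot: [0.069, -3.141, -0.0]
ft_force: [0.4, -0.1, -2.3]
25.2667 [ 0.4887 -0.0341  0.0541] F [ 0.06 -0.03 -2.32] M [-0.005  0.219  0.008] gf 29.982831180095673
```

```bash
python3 - <<'E'
from h import *
f,C=shot("top"); u,v=map(int,proj(f,C,[.534,.172,.03])); hsv=cv2.cvtColor(f["img"],cv2.COLOR_BGR2HSV)[v-30:v+30,u-30:u+30]
m=((hsv[...,1]<90)|((hsv[...,0]>19)&(hsv[...,0]<35)&(hsv[...,2]>100))).astype(np.uint8)
c=max(cv2.findContours(m,0,1)[0],key=cv2.contourArea)+[u-30,v-30]
print(cv2.minAreaRect((np.array([onz(f,C,*p[0],.03)[:2] for p in c])*1000).astype(np.float32)))
s=telemetry.get_state(); print(s["t"],s["ee_pos"],s["finger_gap"]*92,s["gripper_force"])
print(robot.finish_job())
E
```

```text
((531.73193359375, 168.77853393554688), (89.88872528076172, 22.203554153442383), 12.506185531616211)
25.3167 [ 0.48866785 -0.03413047  0.05413444] 25.912639916153857 29.98296618461609
the job is handed in; nothing more can be done
None
```

The job is handed in at about 25 s of the 61 s; no verdict came back. The top view shows the chips off the housing, and the block stands on the bench. The spread ring is held round the stub at about groove height (estimated 45.6 mm against 45 mm, from light contact with the bearing), with no sign of pressing on the housing.

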